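Start and drive home a clamp screw on a rotor disc

TASK

On the slotted disc in the control lab stand two brass weights with plain T-bar screws: one screw is already home, the other still sits proud on its thread start. Keeping the proud screw in its hole, turn it backward (counter-clockwise from above) until its bar lines up with the slot across the weight and it drops into the thread, then drive it forward (clockwise) until it stops, and let go. Do not force it forward while it is still proud (that cross-threads it), and leave the home screw alone.

Things in the scene. Friction and masses are not known exactly. Their poses are not given: they have to be found in the camera images.
- screw: The proud screw, loose, 90 g. Origin on its axis under its 2 lugs; z up, x along bar and lugs; same after a half turn. Aluminium bar head 60 x 12 x 28 mm tall, 17-45 mm above origin. Steel lugs: cross-piece 36 x 8 x 5 mm, 0-5 mm above origin; shank 12 mm thick to 20 mm below. At first the lugs rest on the weight's top, bar 30-55 deg clockwise (from above) of the slot.
- weight: Its brass weight, fixed, 68 mm across, 36 tall; origin at underside centre, 30 mm above table. A dark 16 mm wide slot crosses the top along x. With the bar within 12 deg of the slot the screw can sink 12 mm: its origin goes from 36 to 24 mm above this one. Down there it turns freely, level, 3 mm vertical play, to a stop 74 deg clockwise of the slot (15 deg the other way).
- done_screw: The same kind of screw, already home in the other brass weight on the same disc, 130 to 170 mm from the proud one and 12 mm lower. Axes and origin as for the proud screw. To be left alone.
Not all that is in view belongs to the job. Leave any purple look-alike of the screw alone.

How it is judged:
On the way:
1. the proud screw, turned back, drops through the slot into the thread (z of screw in the frame of weight below 0.029 m and horizontal distance between screw and weight below 0.006 m and angle between the x axis of screw and the x axis of weight, either way round below 0.6 rad), for 0.1 s.
At the end, for the whole second after the job is handed in: The screw is down in the thread (origin less than 29 mm above the weight's underside), upright within 11 degrees, in its hole, turned forward more than 57 degrees from the slot (the stop is at about 74), released and at rest (z of screw in the frame of weight below 0.029 m and horizontal distance between screw and weight below 0.006 m and angle between screw's own z axis and vertical below 0.2 rad and angle between the x axis of screw and the x axis of weight, either way round above 1 rad and linear speed of screw below 0.02 m/s); the robot touches nothing.
It fails at once if the screw is cross-threaded: forced forward to more than 72 degrees from the slot while still proud (z of screw in the frame of weight above 0.032 m and angle between the x axis of screw and the x axis of weight, either way round above 1.26 rad).
It fails at once if the screw is lifted out of its hole (more than 14 mm above its start height) (z of screw in the frame of weight above 0.05 m).
It fails at once if the home screw is moved by more than 8 mm or pressed by the fingers with over 5 N (distance of done_screw from where it was at the start of the episode above 0.008 m or contact force between done_screw and the fingers above 5 N).
It also fails if it takes over 35 s, if anything falls off the work surface, if the arm or the gripper's body presses on something with over 40 N, if the wrist force passes 120 N, or if a joint passes its speed limit or range.

ROBOT

A 6-joint arm with a two-finger parallel gripper is mounted at the origin on the work surface. World frame = base frame: x ahead of the robot, y to its left, z up, the work surface at z = 0. Lengths are in m, angles in rad, forces in N, time in s.
With the tool pointing down it reaches from about 0.325 to 0.9 m from the base axis. Payload 6.1 kg.
Tool frame: the origin (TCP) lies at the very end of the fingers, on their centre line; the grasp point (between the pads) lies 19 mm behind it; z points along the fingers, y is the direction in which the jaws open and shut (so a half turn about z gives the same grasp; the last joint's range is limited). The gripper opens to 85 mm and grips with 20 to 120 N. Pads are 22 mm wide; open, the fingers measure 114 mm over their backs; the gripper's body (76 mm by 85 mm) begins 54 mm behind the grasp point. The pads swing forward as they close: fully open they stand 13 mm farther back than shut.
Start: joints at [0.977, 0.22, 1.526, -0, 1.395, -0.126], TCP at [0.282, 0.558, 0.231] pointing down, gripper open.
Joint ranges: [-2.98, 2.98], [-0.91, 2.08], [0.09, 2.57], [-1.24, 4.39], [0.2, 2.65], [-2.68, 2.68]. Speed limits (rad/s): [2.57, 2.57, 3.01, 3.14, 3.14, 3.14].

INTERFACE

Orientations are given as a unit quaternion [w, x, y, z].
In Python, from bench import get_state, get_image, workorder gives the robot as it stands. The module is installed in compiled form; this text tells all that it offers.
- The arm moves only by the tool servo_tool, never from a script. Its argument "motion" is a list of rows, each a list of 7 numbers: the shift along the tool's x, y, z scaled (see below), then the turn, a rotation vector about the tool's x, y, z scaled (see below), then the closure, from 0 (fully open) to 1 (shut). In form: [[dx, dy, dz, rx, ry, rz, fingers], ...]. A call has 1 to 20 rows; each row is the pose to reach, as a shift and turn from the pose commanded when the call began, along the tool's axes at that moment; what a row does not reach only later rows make up. The controller multiplies each number of a shift by 300 mm and each number of a turn by 90 degrees. A row lasts 1/10 s, in which the tool goes at most 50 mm and 8.59 degrees, less where a joint would pass 70% of its speed; a pose out of reach is approached as far as the arm can. A call with a number of a shift or a turn outside -1 to 1 is refused whole. A call with a gripper value outside its range is refused whole. The fingers move at their own pace and stop on an object; "newtons" is the grip in N (left out, the last holds). Time passes only in rows, so rows that repeat a pose let the fingers close. It gives the time, the measured TCP pose, the force and the opening at its end, in the units of the state.
- get_state(): the state, without advancing time (a new reading comes with each control period).
- get_image(name): name is "scene" or "side" or "wrist"; returns a dict with "frame" (400x640x3 uint8, red, green, blue), "fx", "fy", "cx", "cy" (pixels), "world_from_camera" (4x4, takes a point from camera to world coordinates); the wrist camera has in their place "T_tool_cam" (4x4, takes a point from camera to tool coordinates, whose origin is the TCP and whose axes are the flange's). Camera axes: x right, y up, looking along -z (the intrinsics and any distortion apply to the point x, -y, -z); pixel columns grow to the right and rows downward; lengths in m; the calibration is good to about 2 mm. A picture is of the moment at which its call begins: read the wrist's pose just before it. There is no depth.
- workorder.sign_off(): hands the job in, once; it reports no verdict.
The state is a dict: "time_s": time; "qpos": joint angles; "joint_velocities": joint speeds; "effort": joint torques, N m; "position": TCP position; "orientation": TCP orientation; "force": force on the tool from outside, world axes, zero at the start; "moment": the same for the moment, N m; "opening": finger opening in m.
Only numpy, scipy, OpenCV 4.12 (cv2) and the standard library are available. Lean on these libraries where they do the work, as an engineer would, in place of code of your own. Each camera call takes 0.05 s, during which the arm holds its last target.

## Working session

There is one attempt and no reset: what is moved stays moved. The work goes in short steps, Python scripts to look and compute and a tool call to move; the robot and the scene stay as the last step left them, time stands still between calls to the robot, and variables do not carry over. Pictures are saved under pics/ and viewed, and the job is handed in when it is done.

Besides the shell and the picture viewer there is one more tool, called after ">>>" in YAML: its name, and indented under it one key for each argument. servo_tool: Moves the arm, as the interface text tells. Shifts and turns lie within -1 to 1; 1 stands for 300 mm of shift or 90 degrees of turn. Its arguments: {"type":"object","properties":{"motion":{"type":"array","items":{"type":"array","items":{"type":"number","minimum":-1,"maximum":1}}},"newtons":{"type":"number"}},"required":["motion"]}

```bash
mkdir -p pics
cat > h.py <<'E'
import numpy as np, cv2
from bench import get_state, get_image, workorder
from scipy.spatial.transform import Rotation as R
def snap(n,f):
    s=get_state(); im=get_image(n); cv2.imwrite(f,im["frame"][:,:,::-1]); 
    q=s["orientation"]; T=np.eye(4); T[:3,:3]=R.from_quat([q[1],q[2],q[3],q[0]]).as_matrix(); T[:3,3]=s["position"]
    im["W"]=im["world_from_camera"] if "world_from_camera" in im else T@np.array(im["T_tool_cam"])
    return im,s
def ray(im,u,v):
    d=np.array([(u-im["cx"])/im["fx"],-(v-im["cy"])/im["fy"],-1.]); W=np.array(im["W"])
    return W[:3,3],W[:3,:3]@d
def onz(im,u,v,z):
    o,d=ray(im,u,v); return o+d*(z-o[2])/d[2]
def proj(im,p):
    W=np.linalg.inv(np.array(im["W"])); c=W[:3,:3]@np.array(p)+W[:3,3]
    return im["cx"]+im["fx"]*c[0]/-c[2], im["cy"]-im["fy"]*c[1]/-c[2]
E
python3 - <<'E'
from h import *
for n in ["scene","side","wrist"]:
    im,s=snap(n,f"pics/{n}0.png"); print(n,{k:v for k,v in im.items() if k not in("frame",)})
print(s)
E
```

```text
scene {'fx': 440.8354805490717, 'fy': 440.8354805490717, 'cx': 325.2425295856862, 'cy': 203.72073147180782, 'world_from_camera': array([[ 3.85503827e-01, -6.96983017e-01,  6.04649876e-01,
         1.04380751e+00],
       [ 9.22706145e-01,  2.90904397e-01, -2.52958500e-01,
        -2.59345002e-01],
       [ 4.12470609e-04,  6.55430626e-01,  7.55255271e-01,
         7.58373934e-01],
       [ 0.00000000e+00,  0.00000000e+00,  0.00000000e+00,
         1.00000000e+00]]), 'W': array([[ 3.85503827e-01, -6.96983017e-01,  6.04649876e-01,
         1.04380751e+00],
       [ 9.22706145e-01,  2.90904397e-01, -2.52958500e-01,
        -2.59345002e-01],
       [ 4.12470609e-04,  6.55430626e-01,  7.55255271e-01,
         7.58373934e-01],
       [ 0.00000000e+00,  0.00000000e+00,  0.00000000e+00,
         1.00000000e+00]])}
side {'fx': 383.52882572523157, 'fy': 383.52882572523157, 'cx': 317.9628468385571, 'cy': 197.06249596816838, 'world_from_camera': array([[-0.98863354,  0.10984282, -0.10265613,  0.42987096],
       [-0.15032769, -0.73267943,  0.66376385,  0.44323181],
       [-0.00230434,  0.671651
[... 1061 characters left out ...]
time_s': 0.1, 'qpos': array([ 9.76893202e-01,  2.21174344e-01,  1.52754176e+00,  2.52682388e-05,
        1.39468514e+00, -1.26091686e-01]), 'joint_velocities': array([ 5.15598879e-04, -1.22056162e-03, -4.17017020e-03, -2.85362399e-04,
        1.55105928e-03, -7.45758686e-05]), 'effort': array([ 1.42202141e-03, -4.98241282e+01, -3.90548480e+01, -8.51370191e-05,
        5.62594782e-03, -2.77582885e-06]), 'position': array([0.28150846, 0.55738389, 0.23026801]), 'orientation': array([-3.30197080e-04,  2.31780712e-01,  9.72767641e-01, -8.41946479e-04]), 'force': array([ 0.09289883, -0.00244297,  0.31326823]), 'moment': array([-0.00798723, -0.00657193,  0.0054063 ]), 'opening': 0.0852238959439838}
```

View pics/scene0.png

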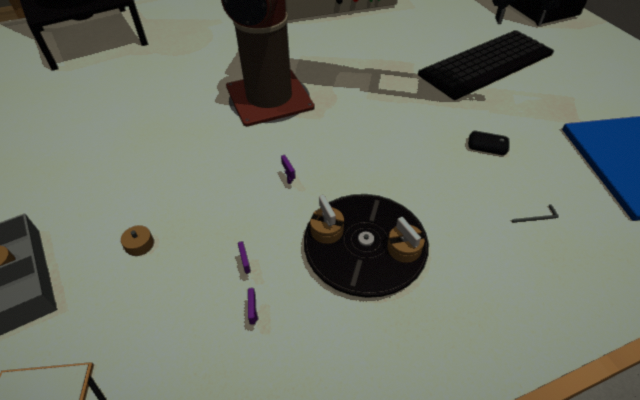

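View pics/side0.png

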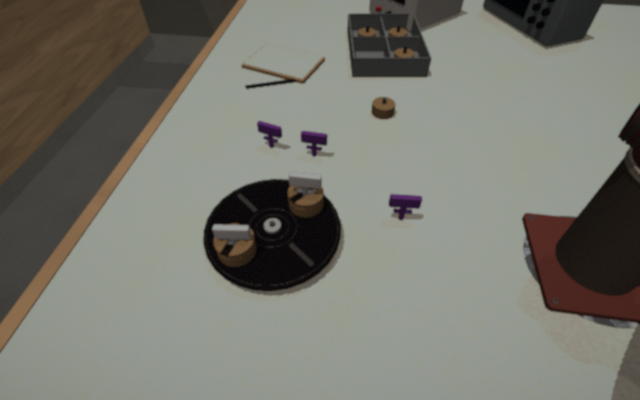

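View pics/wrist0.png

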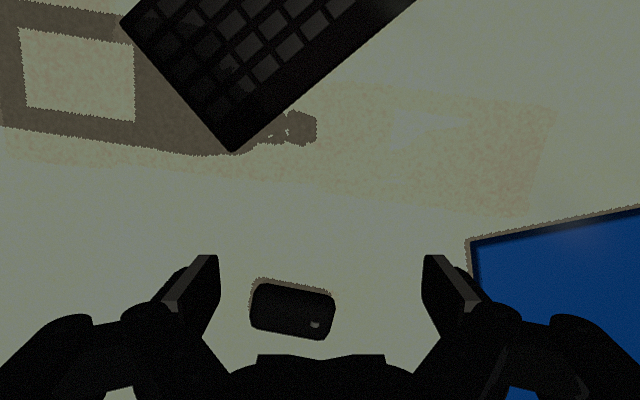

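Run:
```python
from h import *
a=cv2.imread("pics/scene0.png")[170:310,290:440]; b=cv2.imread("pics/side0.png")[160:300,195:345]
cv2.imwrite("pics/crop0.png",np.hstack([cv2.resize(x,None,fx=2.6,fy=2.6,interpolation=cv2.INTER_CUBIC) for x in(a,b)]))
im,_=snap("scene","pics/s1.png"); im2,_=snap("side","pics/s2.png")
for z in (0.03,0.066,0.1): print(z,[onz(im,u,v,z).round(3) for u,v in((327,222),(406,240))],[onz(im2,u,v,z).round(3) for u,v in((305,195),(235,243))])
```

```text
0.03 [array([ 0.509, -0.032,  0.03 ]), array([0.615, 0.099, 0.03 ])] [array([ 0.535, -0.066,  0.03 ]), array([0.639, 0.068, 0.03 ])]
0.066 [array([ 0.536, -0.043,  0.066]), array([0.636, 0.081, 0.066])] [array([ 0.528, -0.034,  0.066]), array([0.626, 0.092, 0.066])]
0.1 [array([ 0.561, -0.054,  0.1  ]), array([0.656, 0.065, 0.1  ])] [array([ 0.522, -0.003,  0.1  ]), array([0.614, 0.114, 0.1  ])]
```

View pics/crop0.png

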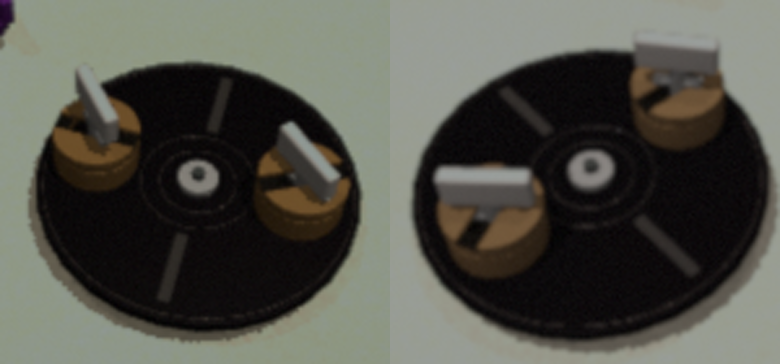

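>>> servo_tool:
  motion:
    - [-0.84,-0.62,-0.12,0,0,0,0]
    - [-0.84,-0.62,-0.12,0,0,0,0]
    - [-0.84,-0.62,-0.12,0,0,0,0]
    - [-0.84,-0.62,-0.12,0,0,0,0]
    - [-0.84,-0.62,-0.12,0,0,0,0]
    - [-0.84,-0.62,-0.12,0,0,0,0]
    - [-0.84,-0.62,-0.12,0,0,0,0]

```text
time_s: 0.95
position: [0.4248, 0.2746, 0.2682]
orientation: [0.001, 0.234, 0.972, -0.0]
force: [0.6, -0.2, 0.7]
opening: 0.085
```

>>> servo_tool:
  motion:
    - [-0.84,-0.62,-0.12,0,0,0,0]
    - [-0.84,-0.62,-0.12,0,0,0,0]
    - [-0.84,-0.62,-0.12,0,0,0,0]
    - [-0.84,-0.62,-0.12,0,0,0,0]
    - [-0.84,-0.62,-0.12,0,0,0,0]
    - [-0.84,-0.62,-0.12,0,0,0,0]
    - [-0.84,-0.62,-0.12,0,0,0,0]
    - [-0.84,-0.62,-0.12,0,0,0,0]
    - [-0.84,-0.62,-0.12,0,0,0,0]

```text
time_s: 1.85
position: [0.5635, -0.0008, 0.3029]
orientation: [-0.001, 0.232, 0.973, 0.0]
force: [-0.5, 0.1, 0.1]
opening: 0.0852
```

Run:
```python
from h import *
im,s=snap("wrist","pics/w1.png"); print(s["position"],s["orientation"],s["time_s"],s["qpos"])
```

```text
[ 0.56349501 -0.0008482   0.30285308] [-6.08760426e-04  2.31923200e-01  9.72733869e-01  2.80482435e-04] 1.85 [-1.41849360e-01  3.60963125e-02  1.59567717e+00  6.71886041e-04
  1.51097988e+00 -1.24457748e+00]
```

View pics/w1.png

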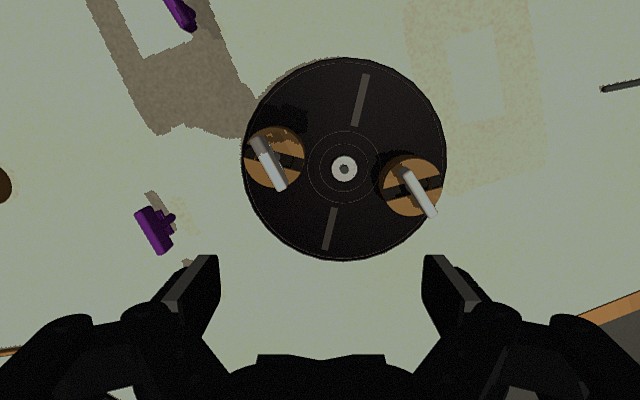

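Run:
```python
from h import *
a=cv2.imread("pics/w1.png")[105:235,225:460]
cv2.imwrite("pics/crop1.png",cv2.resize(a,None,fx=3.4,fy=3.4,interpolation=cv2.INTER_CUBIC))
```

```text
(no output)
```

View pics/crop1.png

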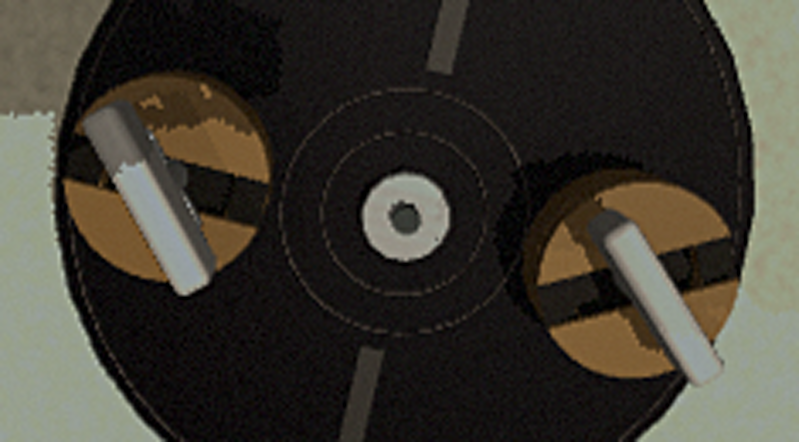

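```bash
cat >> h.py <<'E'
def info(im,px,z): return np.array([onz(im,u,v,z) for u,v in px])
E
python3 - <<'E'
from h import *
im,s=snap("wrist","pics/w2.png")
c=lambda L:[(225+u/3.4,105+v/3.4) for u,v in L]
ang=lambda P:np.degrees(np.arctan2(*(P[-1]-P[0])[[1,0]]))
A=info(im,c([(107,110),(196,283)]),.111); print("A bar",A.round(4),A.mean(0).round(4),np.linalg.norm(A[1]-A[0]),ang(A))
B=info(im,c([(616,228),(708,375)]),.099); print("B bar",B.round(4),B.mean(0).round(4),np.linalg.norm(B[1]-B[0]),ang(B))
A=info(im,c([(65,160),(268,205)]),.066); print("A slot",A.mean(0),np.linalg.norm(A[1]-A[0]),ang(A))
B=info(im,c([(545,305),(735,260)]),.066); print("B slot",B.mean(0),np.linalg.norm(B[1]-B[0]),ang(B))
print("spindle",info(im,c([(405,217)]),.03))
E
```

```text
A bar [[ 0.5002 -0.0379  0.111 ]
 [ 0.5565 -0.0394  0.111 ]] [ 0.5284 -0.0386  0.111 ] 0.05627170923246797 -1.6037070747955464
B bar [[0.601  0.0806 0.099 ]
 [0.6576 0.0881 0.099 ]] [0.6293 0.0844 0.099 ] 0.05713541778242695 7.639453056004328
A slot [ 0.52967597 -0.04125466  0.066     ] 0.06813854167992964 50.58172465067985
B slot [0.63140098 0.0849944  0.066     ] 0.06501818027305754 77.16712763057961
spindle [[0.58249414 0.02318814 0.03      ]]
```

>>> servo_tool:
  motion:
    - [0.047,-0.166,0.267,0,0,0.86,0]
    - [0.047,-0.166,0.267,0,0,0.86,0]
    - [0.047,-0.166,0.267,0,0,0.86,0]
    - [0.047,-0.166,0.267,0,0,0.86,0]
    - [0.047,-0.166,0.267,0,0,0.86,0]
    - [0.047,-0.166,0.267,0,0,0.86,0]
    - [0.047,-0.166,0.267,0,0,0.86,0]
    - [0.047,-0.166,0.267,0,0,0.86,0]
    - [0.047,-0.166,0.267,0,0,0.86,0]
    - [0.047,-0.166,0.267,0,0,0.86,0]

```text
time_s: 2.95
position: [0.5285, -0.0379, 0.2232]
orientation: [-0.0, 0.789, 0.615, 0.0]
force: [0.1, -0.2, 0.4]
opening: 0.0852
```

>>> servo_tool:
  motion:
    - [0,0,0,0,0,0.86,0]
    - [0,0,0,0,0,0.86,0]
    - [0,0,0,0,0,0.86,0]
    - [0,0,0,0,0,0.86,0]
    - [0,0,0,0,0,0.86,0]
    - [0,0,0,0,0,0.86,0]
    - [0,0,0,0,0,0.86,0]
    - [0,0,0,0,0,0.86,0]
    - [0,0,0,0,0,0.86,0]
    - [0,0,0,0,0,0.86,0]
    - [0,0,0,0,0,0.86,0]

```text
time_s: 4.05
position: [0.5287, -0.0388, 0.2232]
orientation: [-0.0, 1.0, -0.01, 0.0]
force: [0.6, -0.3, -0.3]
opening: 0.0855
```

Run:
```python
from h import *
im,s=snap("wrist","pics/w3.png"); print(s["position"],s["orientation"],s["time_s"],s["qpos"])
np.savez("w3.npz",W=im["W"],pos=s["position"])
a=im["frame"][:,:,::-1][60:260,190:450]
cv2.imwrite("pics/crop3.png",cv2.resize(a,None,fx=3,fy=3,interpolation=cv2.INTER_CUBIC))
```

```text
[ 0.52874636 -0.0388455   0.22324109] [-2.77874663e-05  9.99946715e-01 -1.03230406e-02  1.84064449e-05] 4.05 [-2.22177427e-01 -9.71362107e-04  1.78202766e+00  6.34713559e-05
  1.36051206e+00  1.36925210e+00]
```

View pics/w3.png

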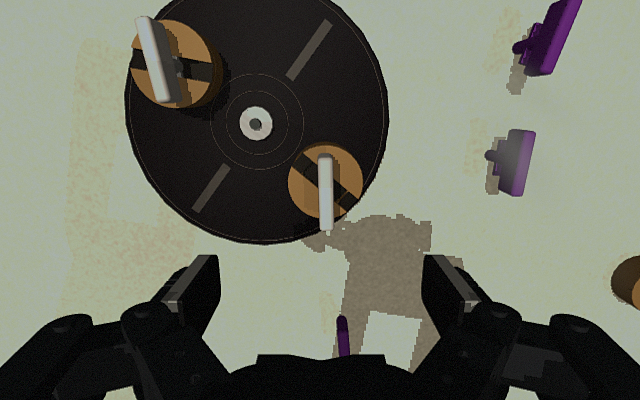

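View pics/crop3.png

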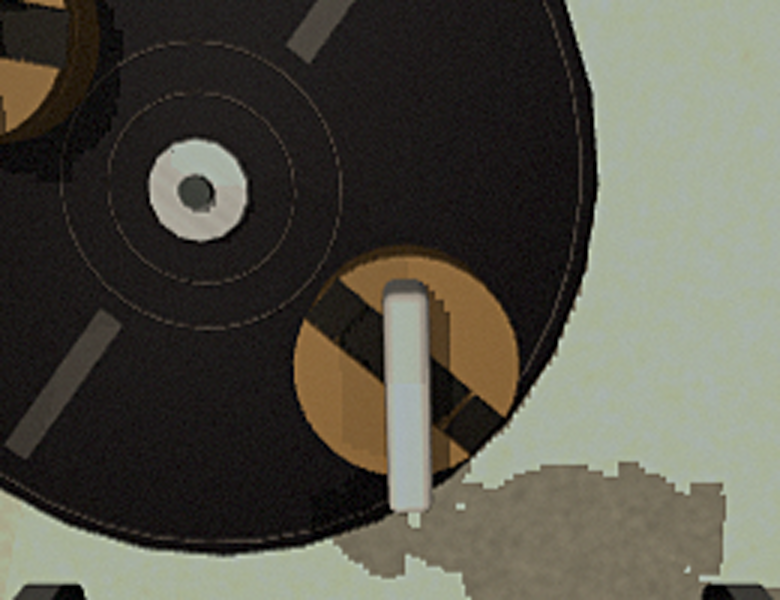

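Run:
```python
from h import *
im,s=snap("wrist","pics/w4.png")
c=lambda L:[(190+u/3,60+v/3) for u,v in L]
ang=lambda P:np.degrees(np.arctan2(*(P[-1]-P[0])[[1,0]]))
g=cv2.cvtColor(im["frame"],cv2.COLOR_RGB2HSV)
m=((g[:,:,1]<45)&(g[:,:,2]>110)).astype(np.uint8); m[:150]=0; m[232:]=0; m[:,:315]=0; m[:,336:]=0
ys,xs=np.nonzero(m); print(xs.min(),xs.max(),ys.min(),ys.max())
mb=((g[:,:,0]>8)&(g[:,:,0]<22)&(g[:,:,1]>110)&(g[:,:,2]>60)).astype(np.uint8); mb[:140]=0; mb[:,:280]=0; mb[:,370:]=0; mb[225:]=0
cnt=np.vstack([k for k in cv2.findContours(mb,0,2)[0] if cv2.contourArea(k)>20]); h=cv2.convexHull(cnt)
e=cv2.fitEllipse(h); print("brass",e); P=onz(im,*e[0],.066); print("weight ctr",P)
for z in(.111,.099):
  A=info(im,c([(406,286),(410,511)]),z); print("A bar",A.round(4),A.mean(0).round(4),np.linalg.norm(A[1]-A[0]),ang(A))
A=info(im,c([(343,278),(505,415)]),.066);B=info(im,c([(303,320),(468,460)]),.066); print("slot",ang(A),ang(B),(A.mean(0)+B.mean(0))/2, "width",np.abs(np.cross((A[1]-A[0])[:2]/np.linalg.norm(A[1]-A[0]),(B[0]-A[0])[:2])))
sc,_=snap("scene","pics/s3.png")
# triangulated height of bar top centre
# scene reprojections
for z in(.099,.111): print(z,[np.round(proj(sc,p),1) for p in info(im,c([(406,286),(410,511)]),z)])
```

```text
318 332 158 231
brass ((324.6440734863281, 181.39105224609375), (74.23565673828125, 75.1180419921875), 83.9248275756836)
weight ctr [ 0.5297495 -0.0417643  0.066    ]
A bar [[ 0.5598 -0.0423  0.111 ]
 [ 0.4997 -0.0423  0.111 ]] [ 0.5298 -0.0423  0.111 ] 0.06011921777854737 179.9769825319632
A bar [[ 0.5581 -0.0424  0.099 ]
 [ 0.4951 -0.0424  0.099 ]] [ 0.5266 -0.0424  0.099 ] 0.06294966253102346 179.9769825319632
slot -131.77886780729753 -132.46128228053698 [ 0.52803153 -0.04241206  0.066     ] width 0.01733650233460083
0.099 [array([331.8, 219.6]), array([319.4, 197.1])]
0.111 [array([332.3, 216.3]), array([320.3, 194.6])]<stdin>:13: DeprecationWarning: Arrays of 2-dimensional vectors are deprecated. Use arrays of 3-dimensional vectors instead. (deprecated in NumPy 2.0)
```

Run:
```python
import cv2
a=cv2.imread("pics/s1.png")[180:260,290:370]
cv2.imwrite("pics/crop4.png",cv2.resize(a,None,fx=7,fy=7,interpolation=cv2.INTER_CUBIC))
```

```text
(no output)
```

View pics/crop4.png

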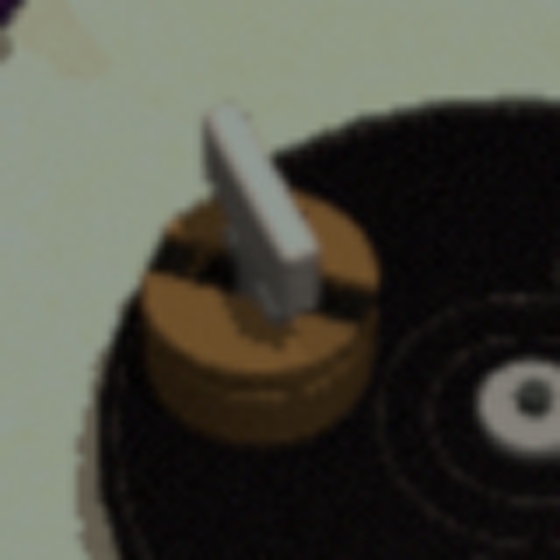

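>>> servo_tool:
  motion:
    - [0.003,0.011,0.457,0,0,-0.013,0]
    - [0.003,0.011,0.457,0,0,-0.013,0]
    - [0.003,0.011,0.457,0,0,-0.013,0]
    - [0.003,0.011,0.457,0,0,-0.013,0]
    - [0.003,0.011,0.457,0,0,-0.013,0.5]
    - [0.003,0.011,0.457,0,0,-0.013,0.7]
    - [0.003,0.011,0.457,0,0,-0.013,0.7]
  newtons: 25

```text
time_s: 4.9
position: [0.5319, -0.0433, 0.089]
orientation: [0.001, 1.0, -0.004, 0.002]
force: [-0.2, -0.4, -0.6]
opening: 0.0442
```

Run:
```python
from h import *
im,s=snap("wrist","pics/w5.png"); print(s["position"],s["orientation"],s["opening"],s["force"])
```

```text
[ 0.53187681 -0.04330011  0.08903542] [ 5.65637081e-04  9.99990631e-01 -3.52977003e-03  2.44085443e-03] 0.044169843984499316 [-0.22185422 -0.44292696 -0.58624397]
```

View pics/w5.png

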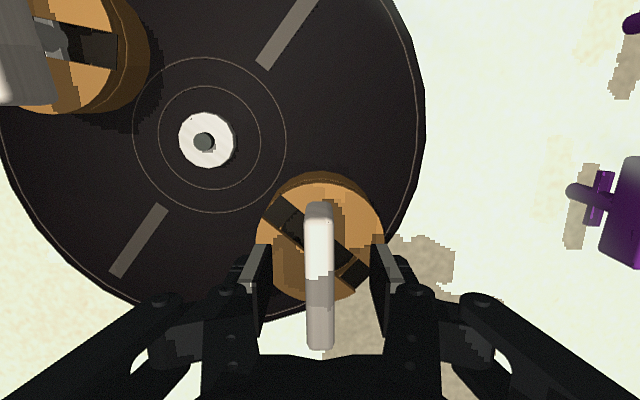

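>>> servo_tool:
  motion:
    - [0,0,0,0,0,0,0.7]
    - [0,0,0,0,0,0,0.85]
    - [0,0,0,0,0,0,1]
    - [0,0,0,0,0,0,1]
    - [0,0,0,0,0,0,1]
  newtons: 25

```text
time_s: 5.45
position: [0.5302, -0.043, 0.087]
orientation: [0.0, 1.0, -0.004, 0.001]
force: [-0.7, 0.4, 6.0]
opening: 0.0116
```

Run:
```python
from h import *
im,s=snap("wrist","pics/w6.png"); print(s["position"],s["orientation"],s["opening"],s["force"],s["moment"],s["time_s"])
```

```text
[ 0.53022477 -0.04295958  0.08698113] [ 1.02916976e-04  9.99992783e-01 -3.76137188e-03  5.25571633e-04] 0.011606341671907288 [-0.69842128  0.42921531  6.04070355] [ 0.11919329  0.20149359 -0.02078502] 5.45
```

View pics/w6.png

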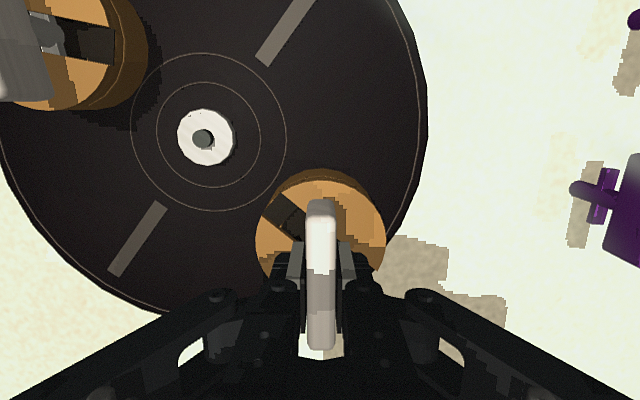

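>>> servo_tool:
  motion:
    - [0,0,0,0,0,-0.09,1]
    - [0,0,0,0,0,-0.18,1]
    - [0,0,0,0,0,-0.27,1]
    - [0,0,0,0,0,-0.36,1]
    - [0,0,0,0,0,-0.44,1]
    - [0,0,0,0,0,-0.5,1]
    - [0,0,0,0,0,-0.533,1]
    - [0,0,0,0,0,-0.533,1]

```text
time_s: 6.3
position: [0.5293, -0.0428, 0.0856]
orientation: [-0.0, 0.915, 0.403, -0.0]
force: [-0.7, -0.1, -0.5]
opening: 0.0116
```

Run:
```python
from h import *
im,s=snap("wrist","pics/w7.png"); print(s["position"],s["orientation"],s["opening"],s["force"],s["moment"],s["time_s"])
```

```text
[ 0.52930916 -0.04279793  0.0856224 ] [-2.63896130e-04  9.15113954e-01  4.03195072e-01 -3.39419771e-04] 0.011611300733409127 [-0.65513046 -0.138443   -0.52644215] [ 0.00950374 -0.09794815 -0.00326669] 6.3
```

View pics/w7.png

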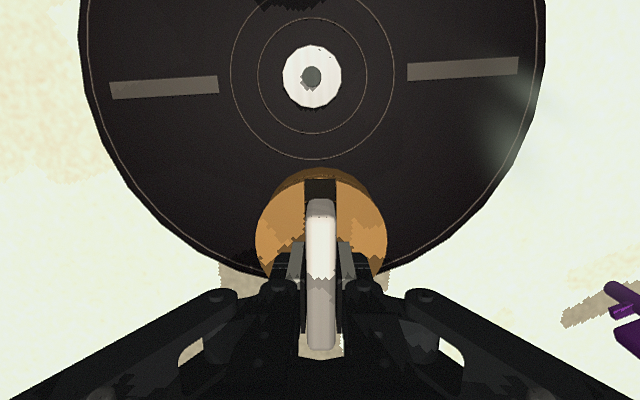

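>>> servo_tool:
  motion:
    - [0,0,0.007,0,0,0,1]
    - [0,0,0.014,0,0,0,1]
    - [0,0,0.02,0,0,0,1]
    - [0,0,0.02,0,0,0,1]

```text
time_s: 6.75
position: [0.5294, -0.0428, 0.0796]
orientation: [-0.0, 0.915, 0.403, -0.0]
force: [-0.0, 0.4, -0.2]
opening: 0.0114
```

>>> servo_tool:
  motion:
    - [0,0,0.006,0,0,0,1]
    - [0,0,0.012,0,0,0,1]
    - [0,0,0.016,0,0,0,1]
    - [0,0,0.018,0,0,0,1]
    - [0,0,0.018,0,0,0,1]

```text
time_s: 7.25
position: [0.5297, -0.0429, 0.075]
orientation: [-0.0, 0.915, 0.403, -0.0]
force: [-1.7, 0.3, 2.4]
opening: 0.0113
```

Run:
```python
from h import *
im,s=snap("wrist","pics/w8.png"); print(s["position"],s["orientation"],s["opening"],s["force"],s["moment"],s["time_s"],s["qpos"])
im,s=snap("side","pics/s8.png"); cv2.imwrite("pics/c8.png",cv2.resize(im["frame"][130:300,200:400,::-1],None,fx=3.5,fy=3.5,interpolation=2))
```

```text
[ 0.52969745 -0.04287171  0.07499698] [-3.03377175e-05  9.15172686e-01  4.03061968e-01 -6.85652707e-05] 0.01130615648994841 [-1.71230618  0.28422685  2.39596794] [0.0872048  0.40434383 0.03381584] 7.25 [-2.29186267e-01  1.69996533e-01  1.89927107e+00 -3.84998350e-05
  1.07247114e+00  5.11908117e-01]
```

View pics/w8.png

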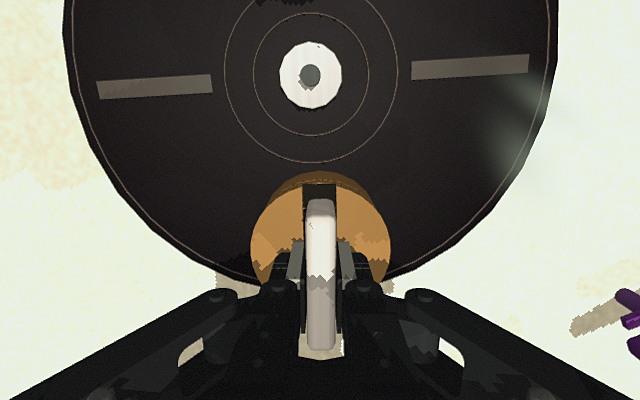

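View pics/c8.png

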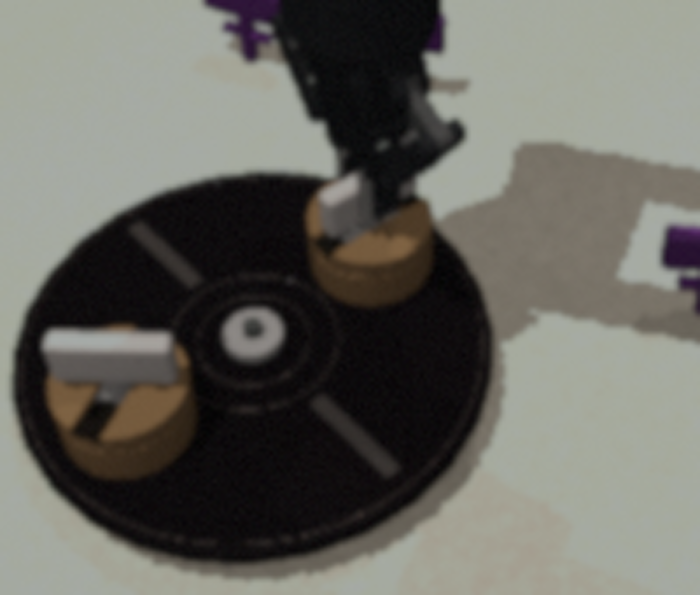

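>>> servo_tool:
  motion:
    - [0,0,0.002,0,0,0.08,1]
    - [0,0,0.002,0,0,0.17,1]
    - [0,0,0.002,0,0,0.26,1]
    - [0,0,0.002,0,0,0.35,1]
    - [0,0,0.002,0,0,0.44,1]
    - [0,0,0.002,0,0,0.53,1]
    - [0,0,0.002,0,0,0.62,1]
    - [0,0,0.002,0,0,0.7,1]
    - [0,0,0.002,0,0,0.76,1]
    - [0,0,0.002,0,0,0.77,1]
    - [0,0,0.002,0,0,0.77,1]

```text
time_s: 8.45
position: [0.5308, -0.0431, 0.075]
orientation: [0.0, 0.982, -0.188, 0.001]
force: [-0.5, 0.0, 5.2]
opening: 0.0113
```

Run:
```python
from h import *
im,s=snap("wrist","pics/w9.png"); print(s["position"],s["orientation"],s["opening"],s["force"],s["moment"],s["time_s"])
```

```text
[ 0.5308214  -0.04313701  0.07499644] [ 5.91829818e-05  9.82187011e-01 -1.87901774e-01  1.26323224e-03] 0.011340606004519128 [-0.47132919  0.04695652  5.15894092] [-0.01783368 -0.08662108 -0.04082822] 8.45
```

View pics/w9.png

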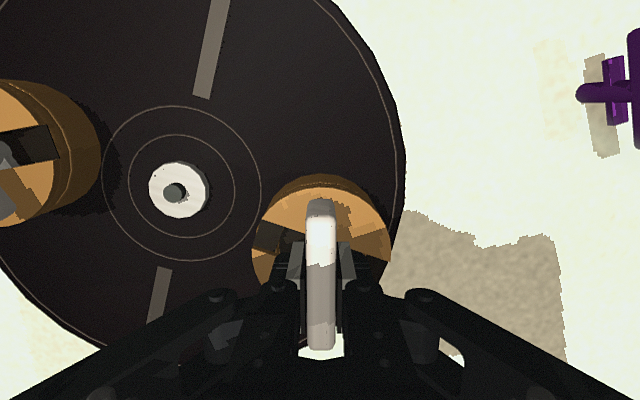

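>>> servo_tool:
  motion:
    - [0,0,0,0,0,0.03,1]
    - [0,0,0,0,0,0.05,1]
    - [0,0,0,0,0,0.06,1]
    - [0,0,0,0,0,0.06,1]

```text
time_s: 8.9
position: [0.5306, -0.0433, 0.075]
orientation: [0.0, 0.972, -0.234, 0.001]
force: [-0.8, -0.5, 6.2]
opening: 0.0113
```

Run:
```python
from h import *
s=get_state(); print(s["position"],s["orientation"],s["opening"],s["force"],s["moment"],s["time_s"])
```

```text
[ 0.53063351 -0.04325053  0.07502591] [ 1.50955872e-04  9.72288557e-01 -2.33781456e-01  1.08122001e-03] 0.011266020455944851 [-0.7659127  -0.5404365   6.23781412] [-0.08768831  0.1017568   0.02296353] 8.9
```

>>> servo_tool:
  motion:
    - [0,0,0,0,0,0.02,1]
    - [0,0,0,0,0,0.04,1]
    - [0,0,0,0,0,0.05,1]
    - [0,0,0,0,0,0.05,1]

```text
time_s: 9.3
position: [0.5305, -0.0434, 0.075]
orientation: [0.0, 0.962, -0.271, 0.001]
force: [-0.5, -0.9, 6.0]
opening: 0.0115
```

Run:
```python
from h import *
im,s=snap("wrist","pics/w10.png"); print(s["position"],s["orientation"],s["opening"],s["force"],s["moment"],s["time_s"])
```

```text
[ 0.53050325 -0.04337701  0.07499948] [ 3.36890047e-04  9.62451380e-01 -2.71452178e-01  9.71086541e-04] 0.011525884928518478 [-0.5382308  -0.86263105  5.96552258] [-0.19058119  0.13838285  0.34796509] 9.3
```

View pics/w10.png

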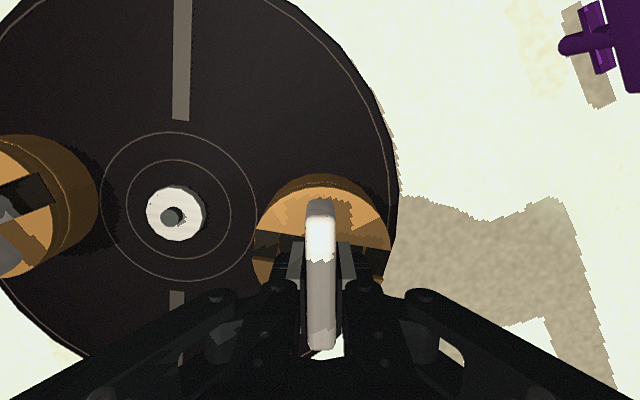

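>>> servo_tool:
  motion:
    - [0,0,0,0,0,-0.02,1]
    - [0,0,0,0,0,-0.02,0.8]
    - [0,0,0,0,0,-0.02,0.6]
    - [0,0,0,0,0,-0.02,0.5]
    - [0,0,0,0,0,-0.02,0.5]
    - [0,0,-0.1,0,0,-0.02,0.5]
    - [0,0,-0.25,0,0,-0.02,0.5]
    - [0,0,-0.4,0,0,-0.02,0.5]
    - [0,0,-0.5,0,0,-0.02,0.3]
    - [0,0,-0.5,0,0,-0.02,0]
    - [0,0,-0.5,0,0,-0.02,0]
    - [0,0,-0.5,0,0,-0.02,0]

```text
time_s: 10.55
position: [0.5287, -0.0426, 0.2223]
orientation: [0.0, 0.966, -0.258, -0.001]
force: [-0.6, -0.6, 0.2]
opening: 0.0857
```

Run:
```python
from h import *
im,s=snap("wrist","pics/w11.png"); print(s["position"],s["orientation"],s["opening"],s["force"],s["moment"],s["time_s"])
a=im["frame"][:,:,::-1][60:260,190:450]
cv2.imwrite("pics/crop11.png",cv2.resize(a,None,fx=3,fy=3,interpolation=cv2.INTER_CUBIC))
im,s=snap("side","pics/s11.png"); cv2.imwrite("pics/c11.png",cv2.resize(im["frame"][130:300,200:400,::-1],None,fx=3.5,fy=3.5,interpolation=2))
```

```text
[ 0.52866422 -0.04262819  0.22228199] [ 5.57576949e-05  9.66243493e-01 -2.57626323e-01 -1.47858520e-03] 0.08570791876902006 [-0.57799689 -0.63898378  0.16488745] [-0.00783741  0.00811594 -0.00394792] 10.55
```

View pics/crop11.png

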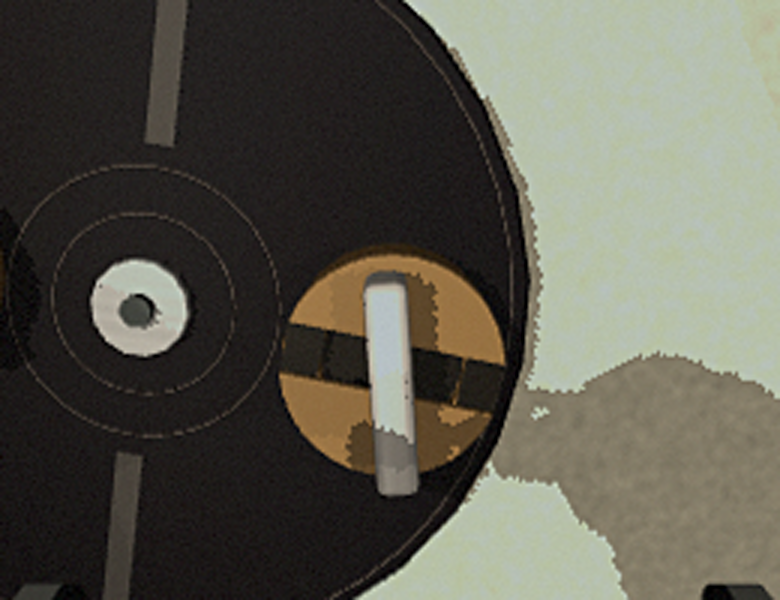

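View pics/c11.png

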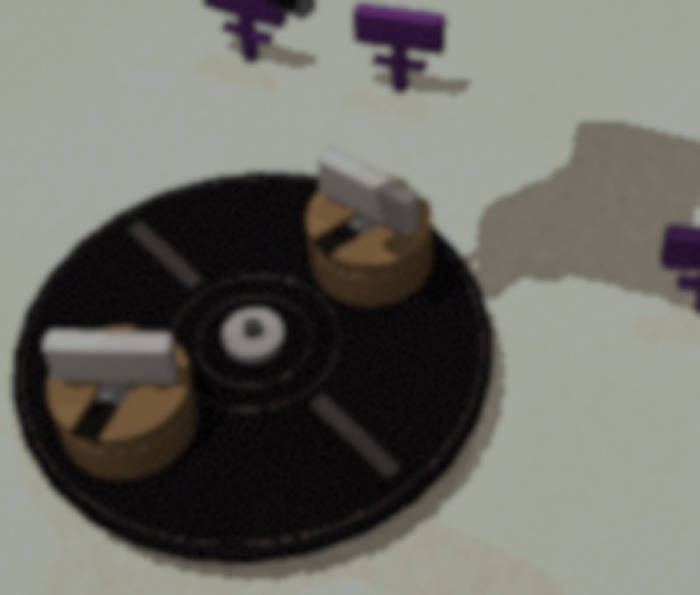

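Measure the final angle and height before handing in.

Run:
```python
from h import *
im,s=snap("wrist","pics/w12.png")
c=lambda L:[(190+u/3,60+v/3) for u,v in L]
ang=lambda P:np.degrees(np.arctan2(*(P[-1]-P[0])[[1,0]]))
for z in(.111,.099):
  A=info(im,c([(385,279),(398,496)]),z); print(z,A.mean(0).round(4),np.linalg.norm(A[1]-A[0]),ang(A))
for L in [((290,323),(505,368)),((282,374),(490,412))]:
  A=info(im,c(L),.066); print("slot",A.mean(0),ang(A))
```

```text
0.111 [ 0.5319 -0.0442  0.111 ] 0.05747218702383399 153.45110572046062
0.099 [ 0.5292 -0.0426  0.099 ] 0.060193925661589674 153.45110572046065
slot [ 0.53302047 -0.04709336  0.066     ] -131.91546098778682
slot [ 0.52208322 -0.03679055  0.066     ] -130.56901990714965
```

```bash
python3 -c "
from bench import workorder
print(workorder.sign_off())"
```

```text
the job is handed in; nothing more can be done
None
```

I turned the proud screw back, let it drop into the thread, drove it forward to its stop and let go. The job was handed in after about 11 s of robot time. No verdict was reported.

- **Choosing the screw:** The proud one was at wrist pixel (270, 163) in the first overhead view. Its bar sat about 48° clockwise of the slot, with its top at 111 mm. The other bar, at (411, 187), was about 70° past its slot, so I took that as the home screw. I left it and the purple look-alikes alone.
- **Turning and driving:** I gripped the bar at 25 N and turned it back 48°, after which a picture showed bar and slot lined up. It then sank about 11 mm with at most 2.4 N of push. I drove it forward until the twist rose from near zero to 0.35 N m, which I took as the stop. I then backed off 2°, opened the fingers and lifted clear.
- **Last checks:**
  - **Height:** the bar top measures 60.2 mm long if taken at 99 mm high, matching the true 60 mm, so the screw is down.
  - **Angle:** the bar is about 75° forward of the slot.
  - **Position:** the screw is within about 2 mm of the weight's centre.
  - **Contact:** the gripper is open, 120 mm clear of the bar, and wrist forces are about zero.
- **Small disagreement:** the gripper had turned about 79° from the slot when the twist rose, but the stop is at 74°. The bar probably slipped a few degrees in the pads.

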